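# Turn a grooved blank to the stop and wedge it up

### The job

On the planing board, turn the dark grooved blank a quarter turn so that one end sits squarely against the middle of the stop bar, feet flat on the board, and let go of it. Then take the orange wedge by its butt, lay it on the board and slide it, thin end first, into the groove at the blank's near end until that end just lifts, about 4 mm clear of the board, with the far end still against the stop. Finish while still holding the wedge there, not touching the blank, and leave everything else on the bench where it is.

Things in the scene. Friction and masses are not known exactly. Their poses are not given: they have to be found in the camera images.
- board: Fixed plywood planing board. Origin at table height; x points away from the robot towards the stop bar (yaw up to 0.3 rad either way), z up. Its top is 15 mm above the table; it spans x = -130 to +120 mm and 85 mm either side in y.
- stop_face (a point): Middle of the foot of the oak stop bar's near face, at board-top height (15 mm above the table); axes as the board's. On the board this is x = +95 mm, y = 0. The bar lies across the board's far end: 130 mm long in y, 25 mm thick, 20 mm high above the board.
- blank_center (a point): Centre (half-way up) of the loose dark wood blank, 0.2 kg, 90 mm long (x), 60 wide (y), 45 high (z). It starts on the board, its length roughly across it. A groove 40 mm wide and 10 mm high runs along the whole underside in x, open at both ends, between two feet 10 mm wide. Either end may go to the stop.
- wedge_grip (a point): Centre of the butt of the loose orange wedge (120 mm long, 28 wide, 0.09 kg), 18 mm above its flat underside; x points to the thin tip, z up. The butt is a block 30 mm long, 28 wide, 36 high. The wedge starts on the table left or right of the board, tip roughly away from the robot.
- wedge_tip (a point): Foot of the wedge's thin tip, on the underside, 105 mm along x from the butt's centre. The ramp rises 1 in 5 from 4 mm high at the tip to 22 mm at the butt, 90 mm back. Flat on the board, it meets the groove's roof (10 mm up) when the tip is 30 mm inside the blank's end; each 5 mm more lifts that end 1 mm.
- sander_center (a point): Centre of a loose cork sanding block, 110 x 62 x 25 mm, lying on the table on the other side of the board from the wedge. Leave alone.
- glue_center (a point): Centre of a glue bottle, 56 mm across, 150 mm high, standing at the far left. Leave alone.
- mug_center (a point): Centre of a blue mug, 76 mm across, 85 mm high, at the far right. Leave alone.
- tape_center (a point): Centre of a yellow tape roll lying flat, 90 mm across, 25 mm high, on the right. Leave alone.
- screwdriver: Screwdriver with a wooden handle lying on the left of the bench; its origin is under its middle. Leave alone.
- hammer: Hammer with a wooden handle lying on the left of the bench; its origin is under its middle. Leave alone.
Things that resemble listed ones, but are neither listed nor needed, are in the scene too. There is more than one size of the part that bears wedge_grip; the job needs the smaller. Of the things shaped like the part that bears blank_center, the dark wooden one is meant.

How it is judged (in metres and radians):
On the way:
1. the blank is turned, stands flat and square with one end at the stop, and is let go (angle between the x axis of blank_center and the x axis of board, either way round below 0.1 rad and x of blank_center in the frame of board between 0.043 and 0.055 m and y of blank_center in the frame of board between -0.03 and 0.03 m and angle between blank_center's own z axis and vertical below 0.015 rad and z of blank_center in the frame of board below 0.0395 m and contact force between blank and the fingers below 0.1 N), for 0.3 s.
At the end, for the whole second after the job is handed in: Gripper holds the wedge lying on the board (within 6 mm, 0.12 rad); wedge carries the blank, tilted 0.02-0.085 rad (near end 2-7.5 mm up), centre under 43.5 mm, square to the board within 0.1 rad, far end within 7 mm of the stop, within 30 mm of its middle, still, untouched by the robot (angle between the x axis of blank_center and the x axis of board, either way round below 0.1 rad and x of blank_center in the frame of board between 0.043 and 0.055 m and y of blank_center in the frame of board between -0.03 and 0.03 m and angle between blank_center's own z axis and vertical between 0.02 and 0.085 rad and z of blank_center in the frame of board between 0.037 and 0.0435 m and contact force between wedge and blank above 0.2 N and contact force between wedge and the fingers above 2 N and contact force between blank and the arm below 0.1 N and contact force between blank and the fingers below 0.1 N and angle between wedge_grip's own z axis and vertical below 0.12 rad and z of wedge_grip in the frame of board below 0.039 m and linear speed of blank below 0.02 m/s); the arm keeps its last pose, push and grip.
It fails at once if something else on the bench is moved more than 3 cm (distance of any of sander_center, glue_center, mug_center, tape_center, screwdriver, hammer from where it was at the start of the episode above 0.03 m).
It also fails if it takes over 58 s, if anything falls off the work surface, if the arm or the gripper's body presses on something with over 40 N, if the wrist force passes 120 N, or if a joint passes its speed limit or range.

### The arm

A 6-joint arm with a two-finger parallel gripper is mounted at the origin on the work surface. World frame = base frame: x ahead of the robot, y to its left, z up, the work surface at z = 0. Lengths are in mm, angles in rad, forces in N, time in s.
With the tool pointing down it reaches from about 400 to 925 mm from the base axis. Payload 12.5 kg.
Tool frame: the origin (TCP) lies between the finger pads; the fingertips stand 19 mm ahead of it and the grasp point (between the pads) is the TCP (env.tips_ahead is the distance from the TCP to the fingertips, in mm); z points along the fingers, y is the line along which they close (so a half turn about z gives the same grasp; the last joint's range is limited). The gripper opens to 95 mm and grips with 3 to 60 N. Pads are 20 mm wide; open, the fingers measure 119 mm over their backs; the gripper's body (75 mm by 180 mm) begins 59 mm behind the grasp point.
Start: joints at [-1.38, 0.491, 1.559, -0, 1.092, -0.106], TCP at [182.811, -597.683, 233.661] pointing down, gripper open.
Joint ranges: [-3.1, 3.1], [-0.84, 2.19], [0.05, 2.79], [-1.13, 4.28], [0.06, 2.93], [-2.69, 2.69]. Speed limits (rad/s): [2.22, 2.22, 2.79, 3.14, 3.14, 3.14].

### API

Orientations are given as [roll, pitch, yaw] about the fixed x, y, z axes, in that order (R = Rz(yaw) Ry(pitch) Rx(roll)).
In Python, from cell import env gives the robot as it stands.
- The arm moves only by the shell command python3 -m crank 'ROWS'. ROWS is JSON, a list of rows, each a list of 5 numbers: the shift along the tool's x, y, z in mm, then the turn about the tool's z in degrees, then the finger opening in mm, from 0 to 95.1. In form: [[dx, dy, dz, yaw, grip], ...]. A call has 1 to 10 rows; each row is the pose to reach, as a shift and turn from the pose commanded when the call began, along the tool's axes at that moment; what a row does not reach only later rows make up. A row lasts 1/12 s, in which the tool goes at most 41.7 mm and 7.16 degrees, less where a joint would pass 70% of its speed; a pose out of reach is approached as far as the arm can. A call with a gripper value outside its range is refused whole. The fingers move at their own pace and stop on an object; the grip force is fixed at half the most. Time passes only in rows, so rows that repeat a pose let the fingers close. It gives the time, the measured TCP pose, the force, the opening and the grip force at its end, in the units of the state.
- env.state(): the state, without advancing time (a new reading comes with each control period).
- env.read_camera(name): name is "side" or "top"; returns a dict with "img" (420x560x3 uint8, blue, green, red), "K" (3x3 intrinsics, pixels), "pose" (4x4, takes a point from camera to world coordinates). Camera axes: x right, y down, z forward; pixel columns grow to the right and rows downward; lengths in mm; the calibration is good to about 2 mm. A picture is of the moment at which its call begins. There is no depth.
- env.job_done(): hands the job in; it is judged then, once.
The state is a dict: "t": time; "joints": joint angles; "qvel": joint speeds; "tau": joint torques, N m; "eef_pos": TCP position; "tcp_rot": TCP orientation; "ft_force": force on the tool from outside, world axes, zero at the start; "moment": the same for the moment, N m; "opening": opening from 0.0 (shut) to 1.0 (fully open); "grip_force": force on a finger pad.
Only numpy, scipy, OpenCV 4.12 (cv2) and the standard library are available. Lean on these libraries where they do the work, as an engineer would, in place of code of your own. Each camera call takes 0.05 s, during which the arm holds its last target. There are 200 camera calls.

## Working session

There is one attempt and no reset: what is moved stays moved. The work goes in short steps, Python scripts to look and compute and a shell command to move; the robot and the scene stay as the last step left them, time stands still between calls to the robot, and variables do not carry over. Pictures are saved under pics/ and viewed, at most 12 in all, crops included, and the job is handed in when it is done.

```bash
mkdir -p pics; ls
python3 - <<'E'
from cell import env
import cv2,numpy as np
for n in("top","side"):
    c=env.read_camera(n); cv2.imwrite(f"pics/{n}0.png",c["img"]); print(n,c["K"].tolist(),np.round(c["pose"],3).tolist())
print(env.state())
E
```

```text
pics
top [[523.6956678484257, 0.0, 285.4751790344962], [0.0, 523.6956678484257, 211.47091491637426], [0.0, 0.0, 1.0]] [[-0.009, -0.993, 0.119, 255.258], [-1.0, 0.009, -0.0, -8.276], [-0.001, -0.119, -0.993, 1709.431], [0.0, 0.0, 0.0, 1.0]]
side [[512.9378528149037, 0.0, 287.78261204429293], [0.0, 512.9378528149037, 200.87262055116432], [0.0, 0.0, 1.0]] [[-0.687, 0.454, -0.568, 1358.086], [0.727, 0.405, -0.555, 868.333], [-0.022, -0.793, -0.608, 1038.624], [0.0, 0.0, 0.0, 1.0]]
{'t': 0.1, 'joints': array([-1.37959868e+00,  4.91462291e-01,  1.55936057e+00,  4.40238054e-05,
        1.09170926e+00, -1.05589166e-01]), 'qvel': array([ 7.31748638e-04, -1.24651972e-04, -1.84231578e-03, -1.88317807e-04,
        5.55402689e-04,  9.90061128e-05]), 'tau': array([ 1.92971187e-03, -6.13621545e+01, -2.58606184e+01,  6.93400903e-02,
        4.70104243e-02, -5.90154127e-05]), 'eef_pos': array([ 182.78293216, -597.48127138,  233.15278274]), 'tcp_rot': array([-3.14066253e+00, -1.37844098e-04,  2.96766432e-01]), 'ft_force': array([0.31570425, 0.0876254 , 0.15939098]), 'moment': array([ 0.01553778, -0.0437233 , -0.03461593]), 'grip_force': 0.0, 'opening': 0.997383667143909}
```

View pics/top0.png

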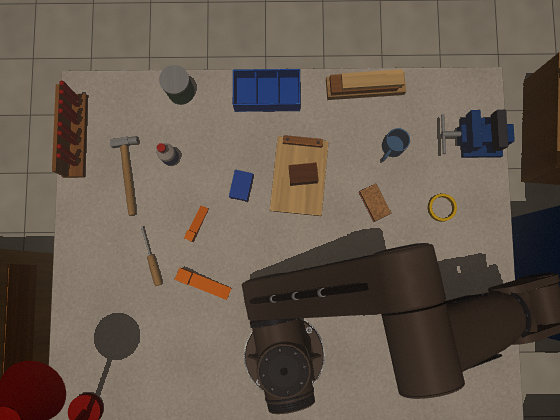

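View pics/side0.png

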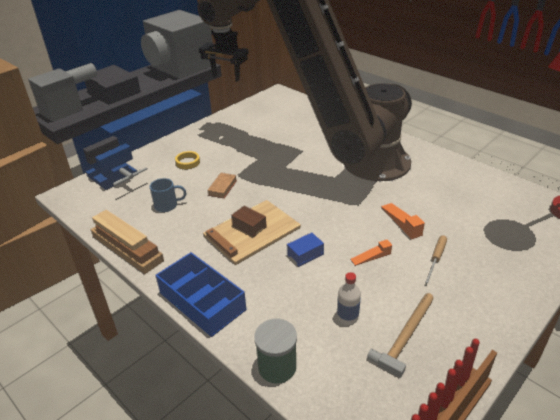

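The top view shows the board at about (300,178), the dark blank at (303,174) and a blue lookalike at (241,185). There are two orange wedges, at (196,223) and (203,283). The dark blank is the one on the board. The wedge at (196,223) looks smaller, and I'll confirm that by measuring it and with a crop.

```bash
cat > h.py <<'E'
from cell import env
import cv2,numpy as np
def ray(c,uv,z):
    uv=np.atleast_2d(uv).astype(float); d=np.c_[uv,np.ones(len(uv))]@np.linalg.inv(c["K"]).T@c["pose"][:3,:3].T
    o=c["pose"][:3,3]; return o+d*((z-o[2])/d[:,2])[:,None]
def proj(c,p):
    p=np.atleast_2d(p); q=(p-c["pose"][:3,3])@c["pose"][:3,:3]@c["K"].T; return q[:,:2]/q[:,2:]
def blobs(m,amin=60):
    cs,_=cv2.findContours(m.astype(np.uint8),cv2.RETR_EXTERNAL,cv2.CHAIN_APPROX_NONE)
    return [k[:,0] for k in cs if cv2.contourArea(k)>amin]
def hsv(c): return cv2.cvtColor(c["img"],cv2.COLOR_BGR2HSV)
def crop(c,x0,y0,x1,y1,s): return cv2.resize(c["img"][y0:y1,x0:x1],None,fx=s,fy=s,interpolation=cv2.INTER_CUBIC)
E
python3 - <<'E'
from h import *
T=env.read_camera("top");S=env.read_camera("side")
a=crop(T,170,120,340,310,3.1);b=crop(S,190,180,440,290,1.0)
cv2.imwrite("pics/c1.png",a)
cv2.imwrite("pics/c2.png",crop(S,190,170,440,290,3.2))
for n,c in(("top",T),("side",S)):
    H=hsv(c)
    for k in blobs((H[...,0]<12)&(H[...,1]>190)&(H[...,2]>100)):
        w=ray(c,k,10)[:,:2].astype(np.float32); print(n,"orange",k.mean(0).round(),cv2.minAreaRect(w), k[w[:,0].argmax()],k[w[:,0].argmin()])
H=hsv(T)
for p in [(303,174),(285,200),(303,140),(241,185),(375,200)]: print(p,H[p[1],p[0]])
E
```

```text
top orange [ 94. 411.] ((-162.78884887695312, 590.9591674804688), (27.903484344482422, 60.40415954589844), 72.70791625976562) [ 95 400] [ 97 419]
top orange [ 78. 406.] ((-145.64541625976562, 645.1928100585938), (48.276611328125, 86.63201904296875), 36.98937225341797) [ 84 395] [ 73 419]
top orange [197. 221.] ((432.0608215332031, 279.43695068359375), (26.57284927368164, 101.35028076171875), 64.02748107910156) [200 206] [191 233]
(303, 174) [ 12 160  75]
(285, 200) [ 17 128 145]
(303, 140) [ 13 157 107]
(241, 185) [113 148 112]
(375, 200) [ 14 144 124]
```

View pics/c1.png

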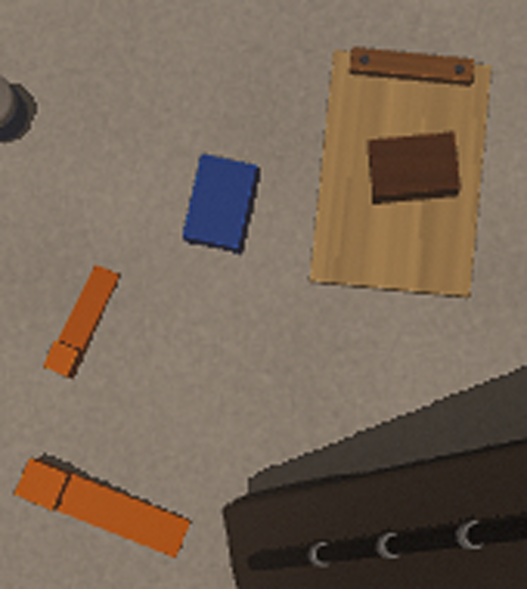

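View pics/c2.png

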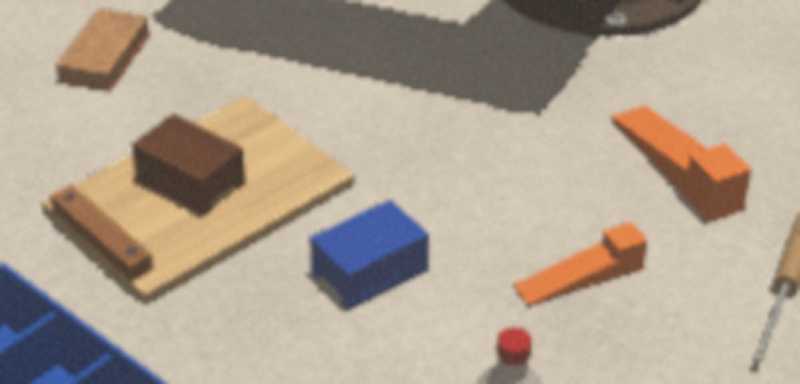

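The crops show two candidates for each part:
- **Wedges:** the small one has its butt at top px (190,235) and its tip at (204,207). The big one is at (203,283). By length, the small one at (197,221) is the 120 mm wedge.
- **Blanks:** the dark one is on the board at (303,173), and the blue one at (241,185) is the lookalike.

Run:
```python
from h import *
T=env.read_camera("top")
f=lambda pts:np.array(pts)/3.1+[170,120]-0.35
W=lambda pts,z: ray(T,f(pts),z)[:,:2]
b=W([(335,51),(490,67),(470,297),(310,282)],15)
print("board",b.round(),b.mean(0)); x=(b[0]+b[1]-b[2]-b[3])/2; print(np.linalg.norm(x),np.linalg.norm(b[0]-b[1]),np.arctan2(x[1],x[0]))
y=b[0]-b[1]; print("yaw from y",np.arctan2(y[1],y[0])-np.pi/2)
k=W([(368,141),(454,132),(459,187),(373,196)],60); print("blank",k.mean(0),np.linalg.norm(k[0]-k[1]),np.linalg.norm(k[1]-k[2]),"long dir",np.arctan2(*(k[0]-k[1])[::-1]))
g=W([(54,340),(82,350),(71,378),(44,366)],36);t=W([(93,265),(120,274)],4)
gm,tm=g.mean(0),t.mean(0);print("butt",gm,"tip",tm,np.linalg.norm(gm-tm),np.arctan2(*(tm-gm)[::-1]))
# automatic check of the top faces by colour
H=hsv(T)
for n,m,z in(("board",(H[...,0]>13)&(H[...,0]<22)&(H[...,1]>105)&(H[...,2]>115),15),("dark",(H[...,1]>120)&(H[...,2]<95)&(H[...,0]<20),60)):
    m=m.copy(); mm=np.zeros_like(m); mm[130:220,268:332]=m[130:220,268:332]
    for q in blobs(mm): print(n,cv2.minAreaRect(ray(T,q,z)[:,:2].astype(np.float32)))
```

```text
board [[ 711.   15.]
 [ 692. -151.]
 [ 445. -125.]
 [ 462.   43.]] [577.31155355 -54.47286024]
249.31257991167007 166.5558646832962 -0.10757865014879117
yaw from y -0.1142901783306507
blank [578.41159745 -65.96755971] 89.51294395724013 57.943992985848766 long dir 1.668064836410269
butt [382.16185576 297.99030425] tip [478.62785897 258.73383993] 104.14777849580462 -0.38648001973908824
board ((578.9801025390625, -54.0345458984375), (169.4575653076172, 249.977783203125), 83.74539184570312)
dark ((576.8512573242188, -66.1689453125), (61.49816131591797, 91.12126922607422), 4.779735088348389)
```

```bash
cat >> h.py <<'E'
from scipy.spatial.transform import Rotation as Ro
def go(x,y,z,yawdeg):
    s=env.state(); R=Ro.from_euler("xyz",s["tcp_rot"])
    d=R.inv().apply(np.array([x,y,z])-s["eef_pos"]); t=-((yawdeg-np.degrees(s["tcp_rot"][2])+180)%360-180)
    print("t",round(s["t"],2),"eef",s["eef_pos"].round(1),"yaw",np.degrees(s["tcp_rot"]).round(1),"shift",d.round(1),"turn",round(t,1),"rows>=",round(max(np.linalg.norm(d)/41.7,abs(t)/7.16),1))
E
python3 -c "
from h import *
go(577.5,-66,180,95)"
```

```text
t 0.25 eef [ 182.8 -597.6  233.4] yaw [-180.   -0.   17.] shift [ 532.9 -392.9   53.6] turn -78.0 rows>= 15.9
```

```bash
python3 -m crank '[[533,-393,54,-78,95],[533,-393,54,-78,95],[533,-393,54,-78,95],[533,-393,54,-78,95],[533,-393,54,-78,95],[533,-393,54,-78,95],[533,-393,54,-78,95],[533,-393,54,-78,95],[533,-393,54,-78,95],[533,-393,54,-78,95]]'; python3 -c "
from h import *
go(577.5,-66,180,95)"
```

```text
t: 1.08
eef_pos: [431.2, -262.5, 199.8]
tcp_rot: [3.141, 0.0, 1.553]
ft_force: [0.7, -2.3, 0.6]
opening: 0.995
grip_force: 0.0
t 1.08 eef [ 431.2 -262.5  199.8] yaw [180.   0.  89.] shift [199.1 142.7  19.8] turn -6.0 rows>= 5.9
```

```bash
python3 -m crank '[[199,143,20,-6,95],[199,143,20,-6,95],[199,143,20,-6,95],[199,143,20,-6,95],[199,143,20,-6,95],[199,143,20,-6,95],[199,143,20,-6,95],[199,143,20,-6,95],[199,143,20,-6,95]]'; python3 -c "
from h import *
go(577.5,-66,41,95)
S=env.read_camera('side');T=env.read_camera('top')
cv2.imwrite('pics/g1.png',np.hstack([crop(S,180,130,360,300,2.2),crop(T,240,110,360,225,3.25)[:374]]))"
```

```text
t: 1.83
eef_pos: [577.8, -68.8, 179.6]
tcp_rot: [-3.141, 0.0, 1.652]
ft_force: [0.2, -0.9, -0.3]
opening: 0.999
grip_force: 0.0
t 1.83 eef [577.8 -68.8 179.6] yaw [-180.     0.    94.7] shift [2.800e+00 1.000e-01 1.386e+02] turn -0.3 rows>= 3.3
```

View pics/g1.png

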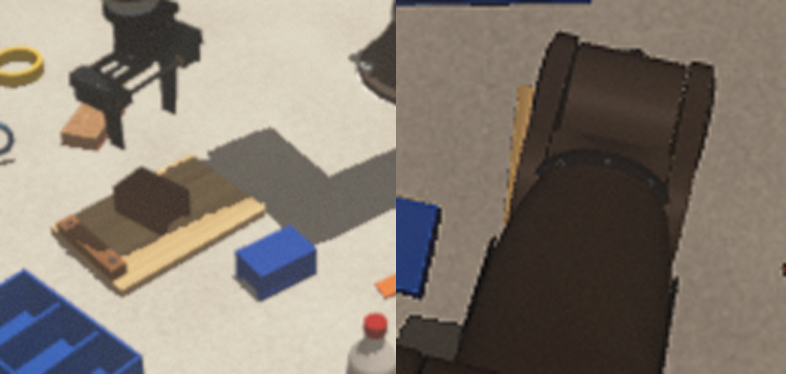

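The side crop shows the open fingers above the board, straddling the blank (crop px 150,200) along its 60 mm width. I'll go down and close.

```bash
python3 -m crank '[[3,0,35,0,95],[3,0,70,0,95],[3,0,100,0,95],[3,0,120,0,95],[3,0,133,0,95],[3,0,138,0,95],[3,0,138,0,95]]'; python3 -m crank '[[0,0,0,0,50],[0,0,0,0,50],[0,0,0,0,50],[0,0,0,0,50],[0,0,0,0,50],[0,0,0,0,50],[0,0,0,0,50],[0,0,0,0,50]]'
```

```text
t: 2.52
eef_pos: [577.2, -66.7, 41.1]
tcp_rot: [-3.14, -0.0, 1.65]
ft_force: [-0.8, -0.5, -0.1]
opening: 0.996
grip_force: 0.0
t: 3.18
eef_pos: [577.9, -65.7, 42.1]
tcp_rot: [3.141, 0.0, 1.652]
ft_force: [-1.1, 0.6, 5.8]
opening: 0.63
grip_force: 30.0
```

```bash
python3 -m crank '[[0,0,-8,0,50],[0,0,-15,0,50],[0,0,-15,-7,50],[0,0,-15,-14,50],[0,0,-15,-21,50],[0,0,-15,-28,50],[0,0,-15,-35,50],[0,0,-15,-42,50],[0,0,-15,-49,50],[0,0,-15,-56,50]]'; python3 -c "
from h import *
go(612.8,-58,56,173.8)"
```

```text
t: 4.02
eef_pos: [577.9, -65.8, 57.3]
tcp_rot: [3.142, 0.0, 2.635]
ft_force: [0.7, -0.2, -2.3]
opening: 0.632
grip_force: 30.0
t 4.02 eef [577.9 -65.8  57.3] yaw [180.   0. 151.] shift [-26.7  23.7   1.3] turn -22.8 rows>= 3.2
```

```bash
python3 -m crank '[[0,0,0,-7,50],[0,0,0,-14,50],[0,0,0,-22.8,50],[-13,12,1,-22.8,50],[-27,24,1,-22.8,50],[-27,24,1,-22.8,50],[-27,24,1,-22.8,50],[-27,24,1,-22.8,50]]'
python3 - <<'E'
from h import *
go(612.8,-58,41.5,173.8)
S=env.read_camera('side');T=env.read_camera('top')
cv2.imwrite('pics/g2.png',crop(S,180,180,300,270,6))
E
```

```text
t: 4.68
eef_pos: [612.5, -58.0, 55.8]
tcp_rot: [-3.142, -0.001, 3.027]
ft_force: [0.5, -1.2, -2.3]
opening: 0.632
grip_force: 30.0
t 4.68 eef [612.5 -58.   55.8] yaw [-180.    -0.   173.4] shift [-0.3  0.  14.3] turn -0.4 rows>= 0.3
```

View pics/g2.png

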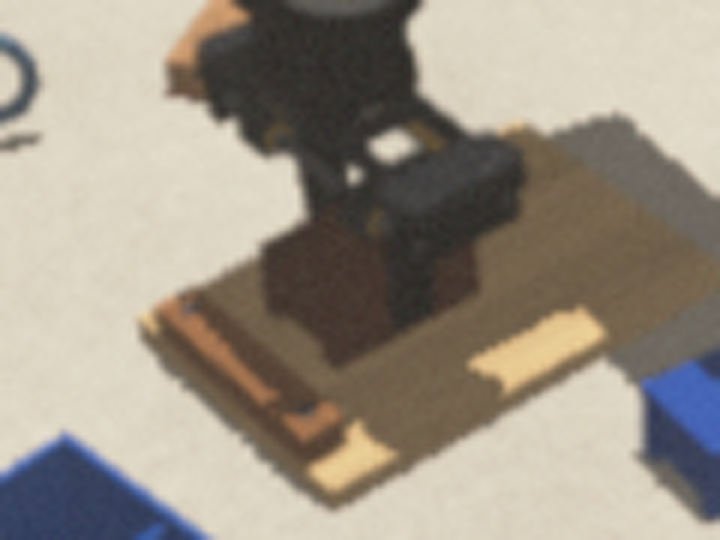

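The blank is held square, with about 20 mm between its far end and the stop (bar at crop px 250,360). I'll lower it and slide it forward gently.

```bash
python3 -m crank '[[0,0,5,-0.4,50],[0,0,10,-0.4,50],[0,0,13,-0.4,50],[-5,0,13,-0.4,50],[-9,0,13,-0.4,50],[-13,0,13,-0.4,50],[-15,0,13,-0.4,50],[-15,0,13,-0.4,50]]';  python3 -m crank '[[-1,0,0,0,50],[-2,0,0,0,50],[-3,0,0,0,50],[-3,0,0,0,50]]';python3 -m crank '[[-1,0,0,0,50],[-2,0,0,0,50],[-2,0,0,0,50]]'
```

```text
t: 5.45
eef_pos: [628.5, -59.9, 42.6]
tcp_rot: [-3.141, 0.0, 3.034]
ft_force: [-1.3, -0.5, -1.5]
opening: 0.629
grip_force: 30.0
t: 5.78
eef_pos: [630.7, -60.1, 42.7]
tcp_rot: [-3.142, -0.001, 3.034]
ft_force: [-3.3, 0.4, -1.1]
opening: 0.629
grip_force: 30.0
t: 6.03
eef_pos: [630.8, -60.0, 42.4]
tcp_rot: [3.141, -0.006, 3.033]
ft_force: [-11.4, 0.7, 1.6]
opening: 0.631
grip_force: 30.0
```

```bash
python3 -m crank '[[0,0,1,0,50],[0,0,1,0,50],[0,0,1,0,75],[0,0,1,0,90],[0,0,1,0,90],[0,0,1,0,90],[0,0,1,0,90]]';  python3 -m crank '[[0,0,-5,0,90],[0,0,-15,0,90],[0,0,-40,0,90],[0,0,-80,0,90],[0,0,-120,0,90],[0,0,-140,0,90],[0,0,-140,0,90]]';python3 -c "
from h import *
go(382.2,298,182,180-22.1)"
```

```text
t: 6.62
eef_pos: [633.3, -60.4, 41.8]
tcp_rot: [-3.141, 0.001, 3.034]
ft_force: [0.6, -0.2, -1.2]
opening: 0.913
grip_force: 0.0
t: 7.2
eef_pos: [634.8, -60.6, 188.1]
tcp_rot: [-3.141, 0.009, 3.034]
ft_force: [0.2, -0.6, 0.3]
opening: 0.945
grip_force: 0.0
t 7.2 eef [634.8 -60.6 188.1] yaw [-179.9    0.5  173.8] shift [289.7 329.4   3.2] turn 15.9 rows>= 10.5
```

```bash
python3 -m crank '[[290,329,3,16,70],[290,329,3,16,70],[290,329,3,16,70],[290,329,3,16,70],[290,329,3,16,70],[290,329,3,16,70],[290,329,3,16,70],[290,329,3,16,70],[290,329,3,16,70],[290,329,3,16,70]]'; python3 -m crank '[[29,33,0,1.6,70],[29,33,0,1.6,70],[29,33,0,1.6,70],[29,33,0,1.6,70]]';  python3 - <<'E'
from h import *
S=env.read_camera('side');T=env.read_camera('top')
go(382.2,298,25,157.9)
cv2.imwrite('pics/g3.png',np.hstack([crop(S,190,180,310,280,4),crop(S,320,180,400,280,4)]))
H=hsv(T)
m=(H[...,1]>120)&(H[...,2]<95)&(H[...,0]<20); mm=np.zeros_like(m); mm[130:220,270:330]=m[130:220,270:330]
for q in blobs(mm): print(q.mean(0),q.min(0),q.max(0),cv2.minAreaRect(ray(T,q,60)[:,:2].astype(np.float32)))
cv2.imwrite('pics/t3.png',crop(T,260,120,345,225,5.7))
E
```

```text
t: 8.03
eef_pos: [391.2, 281.3, 179.1]
tcp_rot: [3.142, 0.0, 2.754]
ft_force: [0.1, 0.6, -0.0]
opening: 0.737
grip_force: 0.0
t: 8.37
eef_pos: [378.2, 321.4, 178.8]
tcp_rot: [-3.141, 0.0, 2.728]
ft_force: [0.1, -0.4, 0.9]
opening: 0.732
grip_force: 0.0
t 8.47 eef [378.8 320.5 178.8] yaw [-180.    -0.   156.2] shift [-12.2 -19.2 153.8] turn -1.7 rows>= 3.7
[300.24770642 155.06422018] [289 141] [315 171] ((633.7796630859375, -64.7500228881836), (98.0425796508789, 83.57857513427734), 1.529508113861084)
```

View pics/g3.png

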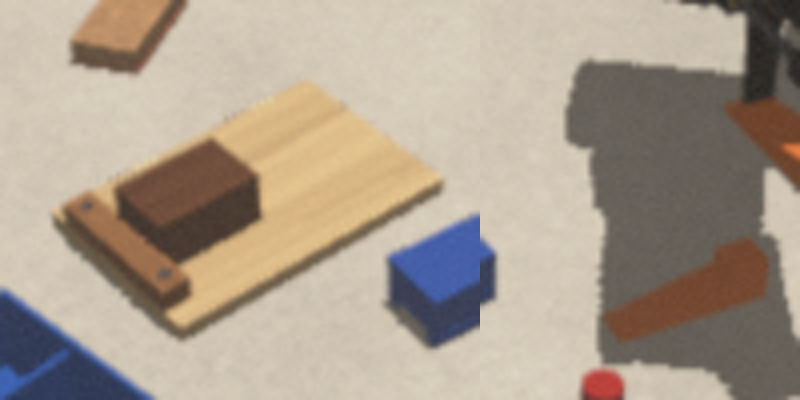

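View pics/t3.png

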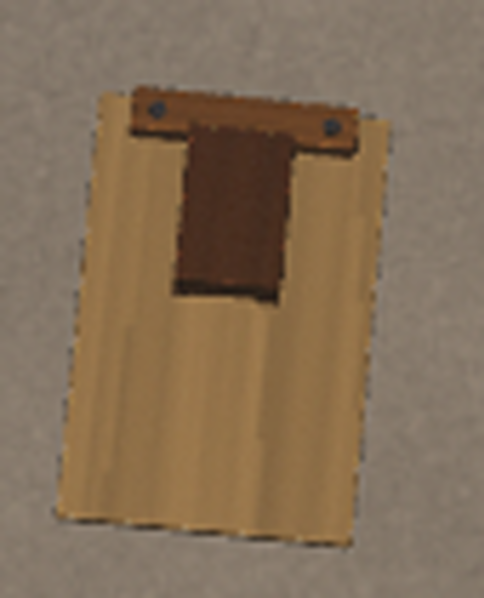

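The blank sits square against the middle of the stop (t3 px 235,210) and the fingers are clear of it. The small wedge (g3 px 700,290) is undisturbed in the gripper's shadow. I'll measure the blank and go down on the butt.

```bash
python3 - <<'E'
from h import *
T=env.read_camera('top')
f=lambda p:np.array(p)/5.7+[260,120]-0.4
k=ray(T,f([(190,122),(296,130),(284,291),(175,281)]),60)[:,:2]
x=(k[0]+k[1]-k[2]-k[3])/2
print(k.mean(0),np.linalg.norm(x),np.degrees(np.arctan2(x[1],x[0])),np.linalg.norm(k[0]-k[1]))
b=ray(T,f([(102,92),(389,120),(352,545),(58,515)]),15)[:,:2]
x=(b[0]+b[1]-b[2]-b[3])/2;a=np.arctan2(x[1],x[0]);o=b.mean(0)+5*x/np.linalg.norm(x)
c,s=np.cos(a),np.sin(a);print("board",o,np.degrees(a),"blank in board",np.array([[c,s],[-s,c]])@(k.mean(0)-o))
E
python3 -m crank '[[-12,-19,0,-1.7,70],[-12,-19,30,-1.7,70],[-12,-19,65,-1.7,70],[-12,-19,95,-1.7,70],[-12,-19,120,-1.7,70],[-12,-19,140,-1.7,70],[-12,-19,150,-1.7,70],[-12,-19,153,-1.7,70],[-12,-19,153,-1.7,70]]'; python3 -c "
from h import *
go(382.2,298,25,157.9)"
```

```text
[633.45604237 -60.27002706] 92.3617708983169 -5.428200184986338 60.110686513717965
board [583.85310456 -55.12041241] -6.047978489772061 blank in board [49.86941836  0.10527416]
t: 9.27
eef_pos: [382.0, 298.8, 25.7]
tcp_rot: [-3.141, -0.0, 2.755]
ft_force: [-0.3, -0.9, 0.1]
opening: 0.736
grip_force: 0.0
t 9.27 eef [382.  298.8  25.7] yaw [-180.    -0.   157.9] shift [-0.5 -0.7  0.7] turn -0.0 rows>= 0.0
```

```bash
python3 -m crank '[[0,0,0,0,15],[0,0,0,0,15],[0,0,0,0,15],[0,0,0,0,15],[0,0,0,0,15],[0,0,0,0,15],[0,0,0,0,15],[0,0,0,0,15]]'; python3 -m crank '[[0,0,-15,0,15],[0,0,-40,0,15],[0,0,-70,0,15],[0,0,-90,0,15],[0,0,-95,0,15],[0,0,-95,0,15]]'
python3 - <<'E'
from h import *
S=env.read_camera('side')
go(382.2,298,25,157.9)
cv2.imwrite('pics/g4.png',crop(S,310,160,460,280,5))
E
```

```text
t: 9.93
eef_pos: [381.7, 299.4, 26.0]
tcp_rot: [3.142, 0.0, 2.756]
ft_force: [-0.8, -0.3, 2.6]
opening: 0.294
grip_force: 29.7
t: 10.43
eef_pos: [382.0, 299.6, 121.9]
tcp_rot: [3.14, 0.002, 2.756]
ft_force: [0.1, 0.1, -0.4]
opening: 0.296
grip_force: 29.7
t 10.48 eef [381.6 299.3 120.8] yaw [180.    0.  157.9] shift [-1.  -1.  95.8] turn 0.0 rows>= 2.3
```

View pics/g4.png

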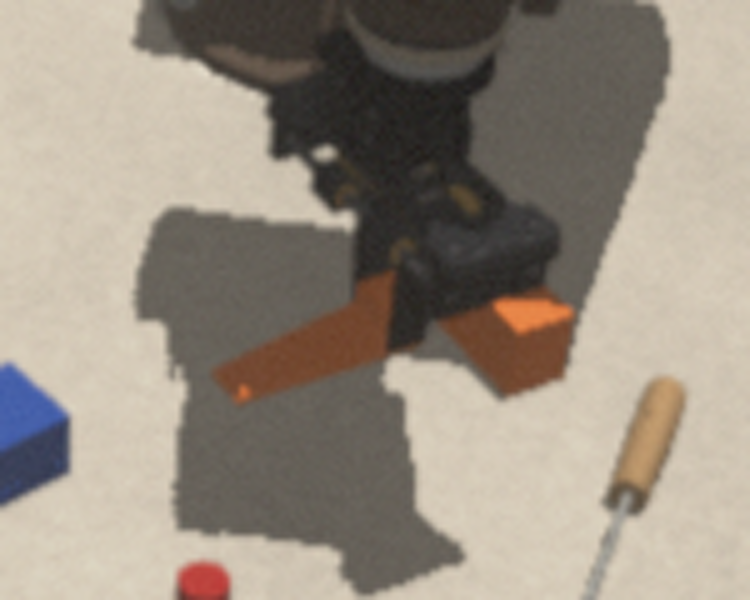

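The wedge is held level by its butt, tip forward (crop px 240,390). I'll carry it to behind the blank.

```bash
python3 -c "
from h import *
go(459.3,-41.6,121,174)"
```

```text
t 10.48 eef [381.6 299.3 120.8] yaw [180.    0.  157.9] shift [-2.001e+02 -2.867e+02 -2.000e-01] turn -16.1 rows>= 8.4
```

```bash
python3 -m crank '[[-200,-287,0,-16,15],[-200,-287,0,-16,15],[-200,-287,0,-16,15],[-200,-287,0,-16,15],[-200,-287,0,-16,15],[-200,-287,0,-16,15],[-200,-287,0,-16,15],[-200,-287,0,-16,15],[-200,-287,0,-16,15],[-200,-287,0,-16,15]]'; python3 -m crank '[[0,0,0,0,15],[0,0,0,0,15],[0,0,0,0,15]]'; python3 -c "
from h import *
go(459.3,-41.6,44,174)"
```

```text
t: 11.32
eef_pos: [459.9, -45.9, 119.3]
tcp_rot: [-3.141, -0.001, 3.031]
ft_force: [-0.7, -0.0, -0.3]
opening: 0.294
grip_force: 29.7
t: 11.57
eef_pos: [458.5, -40.8, 120.2]
tcp_rot: [3.141, -0.002, 3.037]
ft_force: [0.3, 0.8, -1.0]
opening: 0.294
grip_force: 29.7
t 11.57 eef [458.5 -40.8 120.2] yaw [ 1.80e+02 -1.00e-01  1.74e+02] shift [-1.  -0.7 76.2] turn -0.0 rows>= 1.8
```

```bash
python3 -m crank '[[-1,-0.5,20,0,15],[-1,-0.5,40,0,15],[-1,-0.5,57,0,15],[-1,-0.5,68,0,15],[-1,-0.5,74,0,15],[-1,-0.5,76,0,15],[-1,-0.5,76,0,15]]'
python3 - <<'E'
from h import *
go(459.3,-41.6,41,174)
S=env.read_camera('side');T=env.read_camera('top')
cv2.imwrite('pics/g5.png',crop(S,190,170,310,260,6))
H=hsv(T)
for q in blobs((H[...,0]<12)&(H[...,1]>190),10): print(q.mean(0),q.min(0),q.max(0))
E
```

```text
t: 12.15
eef_pos: [459.9, -41.8, 44.7]
tcp_rot: [-3.142, -0.001, 3.037]
ft_force: [0.4, -1.0, -1.2]
opening: 0.297
grip_force: 29.7
t 12.15 eef [459.9 -41.8  44.7] yaw [-180.   -0.  174.] shift [0.7 0.1 3.7] turn -0.0 rows>= 0.1
[ 86.23931624 407.07692308] [ 68 393] [102 419]
[ 29.90291262 393.03883495] [  0 359] [ 65 419]
[160.4 147. ] [157 144] [164 150]
```

View pics/g5.png

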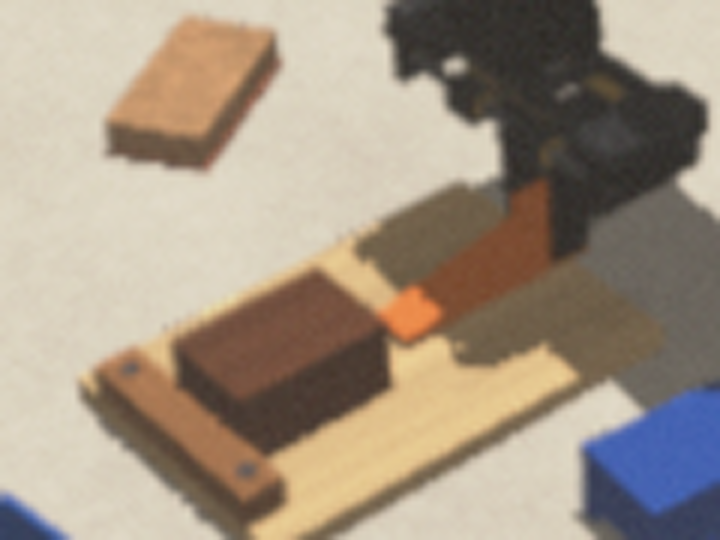

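The side crop shows the wedge tip at (395,328), lined up just short of the groove mouth. The tip's front edge gives me a check on its sideways position.

```bash
python3 - <<'E'
from h import *
S=env.read_camera('side')
f=lambda p:np.array(p)/6+[190,170]-0.4
a=np.radians(-6);c,s=np.cos(a),np.sin(a);B=lambda p:(p[:,:2]-[583.7,-55])@np.array([[c,-s],[s,c]])
print("tip",B(ray(S,f([(408,342),(379,316)]),22.5)))
print("blank top y+ far,near; y- near, far",B(ray(S,f([(240,402),(389,333),(317,270),(177,346)]),60)))
print("stop top near corners? board corners",B(ray(S,f([(80,390)]),15)))
E
python3 -m crank '[[0,0,2,0,15],[0,0,3,0,15],[0,0,3.5,0,15],[0,0,3.5,0,15]]'
```

```text
tip [[-19.93035988  14.34951553]
 [-21.5622714  -12.07413127]]
blank top y+ far,near; y- near, far [[ 93.21945694  31.54173969]
 [  8.41431743  38.97356032]
 [  5.25695479 -24.8022313 ]
 [ 92.08221314 -23.35710151]]
stop top near corners? board corners [[121.60094687 -74.98686404]]
t: 12.63
eef_pos: [460.1, -42.5, 41.4]
tcp_rot: [-3.141, 0.0, 3.035]
ft_force: [0.3, -0.2, -1.2]
opening: 0.296
grip_force: 29.7
```

```bash
python3 -m crank '[[0,0,0.5,0,15],[-5,0,0.5,0,15],[-12,0,0.5,0,15],[-20,0,0.5,0,15],[-28,0,0.5,0,15],[-36,0,0.5,0,15],[-42,0,0.5,0,15],[-46,0,0.5,0,15],[-48,0,0.5,0,15],[-48,0,0.5,0,15]]'; python3 -m crank '[[-2,0,0,0,15],[-4,0,0,0,15],[-6,0,0,0,15],[-7,0,0,0,15],[-7,0,0,0,15]]'; python3 -m crank '[[-1,0,0,0,15],[-2,0,0,0,15],[-3,0,0,0,15],[-4,0,0,0,15],[-4,0,0,0,15]]'
```

```text
t: 13.47
eef_pos: [508.7, -47.6, 41.0]
tcp_rot: [-3.141, 0.001, 3.036]
ft_force: [-0.6, 1.3, 3.5]
opening: 0.297
grip_force: 29.8
t: 13.88
eef_pos: [514.7, -48.2, 41.0]
tcp_rot: [3.142, -0.001, 3.036]
ft_force: [-4.1, 0.3, 6.5]
opening: 0.294
grip_force: 29.8
t: 14.3
eef_pos: [518.6, -48.6, 41.0]
tcp_rot: [3.142, -0.001, 3.036]
ft_force: [-4.6, 1.2, 7.8]
opening: 0.292
grip_force: 30.0
```

```bash
python3 -m crank '[[-1,0,0,0,15],[-2,0,0,0,15],[-3,0,0,0,15],[-4,0,0,0,15],[-5,0,0,0,15],[-6,0,0,0,15],[-7,0,0,0,15],[-8,0,0,0,15],[-8,0,0,0,15]]'; python3 -m crank '[[-1,0,0,0,15],[-2,0,0,0,15],[-3,0,0,0,15],[-4,0,0,0,15],[-5,0,0,0,15],[-6,0,0,0,15],[-7,0,0,0,15],[-7,0,0,0,15]]'
python3 - <<'E'
from h import *
S=env.read_camera('side');T=env.read_camera('top')
go(534,-50,41,174)
cv2.imwrite('pics/g6.png',crop(S,190,170,310,260,6))
E
```

```text
t: 15.05
eef_pos: [526.6, -49.4, 41.0]
tcp_rot: [3.142, -0.001, 3.036]
ft_force: [-4.8, 0.3, 6.4]
opening: 0.294
grip_force: 30.0
t: 15.72
eef_pos: [533.5, -50.2, 41.0]
tcp_rot: [3.142, -0.001, 3.036]
ft_force: [-4.9, 0.8, 7.5]
opening: 0.294
grip_force: 30.0
t 15.82 eef [533.5 -50.1  41. ] yaw [ 1.800e+02 -1.000e-01  1.739e+02] shift [-0.5  0.2  0. ] turn -0.1 rows>= 0.0
```

View pics/g6.png

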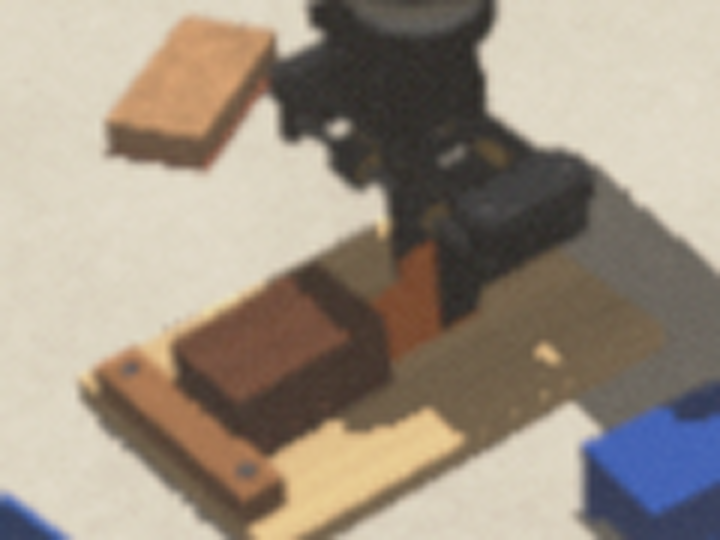

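The near end of the blank has risen by about 10 crop px, which is about 4 mm. The wedge lies flat with its tip about 49 mm in, the fingers hold only the butt, and the far end is still at the stop (px 200,390). Handing in.

```bash
python3 -c "
from cell import env
print(env.job_done())"
```

```text
the job is handed in; nothing more can be done
None
```

I handed the job in at about 16 s: the dark blank is square against the middle of the stop, and the small orange wedge, still gripped by its butt, holds its near end up by an estimated 4 mm (the judge returned no verdict).

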